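Clip the handle onto the scrub-brush head

ROBOT

A 6-joint arm with a two-finger parallel gripper is mounted at the origin on the work surface. World frame = base frame: x ahead of the robot, y to its left, z up, the work surface at z = 0. Lengths are in m, angles in rad, forces in N, time in s.
With the tool pointing down it reaches from about 0.275 to 1 m from the base axis. Payload 8.4 kg.
Tool frame: the origin (TCP) lies on the centre line of the jaws, within the pads' length; the fingertips stand 17 mm ahead of it and the grasp point (between the pads) lies 2 mm behind it (bot.tcp_to_tips is the z of the fingertips in the tool frame, in m); z points along the fingers, y is the line along which they close (so a half turn about z gives the same grasp; the last joint's range is limited). The gripper opens to 85 mm and grips with 20 to 120 N. Pads are 22 mm wide; open, the fingers measure 114 mm over their backs; the gripper's body (76 mm by 85 mm) begins 54 mm behind the grasp point. The pads swing forward as they close: fully open they stand 13 mm farther back than shut.
Start: joints at [1.267, 0.353, 1.633, -0, 1.155, -0.002], TCP at [0.186, 0.597, 0.248] pointing down, gripper open.
Joint ranges: [-2.63, 2.63], [-0.92, 2.1], [0.06, 2.66], [-1.3, 4.44], [0, 2.69], [-3.02, 3.02]. Speed limits (rad/s): [2.22, 2.22, 2.79, 3.14, 3.14, 3.14].

INTERFACE

Orientations are given as a unit quaternion [x, y, z, w].
In Python, from workcell import bot, hand, kinematics, get_obs, vision, hand_in gives the robot as it stands. The module is installed in compiled form; this text tells all that it offers. Calls block until the motion is done:
- bot.reach(position, orientation): joint-space move of the TCP to a pose.
- bot.servo_line(position, ori=None, velocity=0.15): straight line of the TCP; ori=None keeps the orientation; velocity is the mean speed in m/s.
- bot.goto_joints(angles): joint-space move.
- hand.move_gripper(opening, strength=None): finger opening in m; strength is the grip in N (None keeps the last); returns when the fingers have stopped.
- bot.dwell(seconds).
- kinematics.solve_ik(position, orientation): joint angles nearest the present ones, or None.
- get_obs(): the state.
- vision.read_camera(name): name is "scene" or "top"; returns a dict with "frame" (384x512x3 uint8, red, green, blue), "intrinsics" (3x3 intrinsics, pixels), "view" (4x4, takes a point from world to camera coordinates). Camera axes: x right, y down, z forward; pixel columns grow to the right and rows downward; lengths in m; the calibration is good to about 2 mm. A picture is of the moment at which its call begins. There is no depth.
A pose or a line that the arm cannot do raises bot.IKError and nothing moves.
- hand_in(): hands the job in; it is judged then, once.
The state is a dict: "time_s": time; "joint_pos": joint angles; "joint_vel": joint speeds; "joint_efforts": joint torques, N m; "position": TCP position; "orientation": TCP orientation; "wrist_force": force on the tool from outside, world axes, zero at the start; "ft_torque": the same for the moment, N m; "gripper_width": finger opening in m; "grip_force": force on a finger pad.
Only numpy, scipy, OpenCV 4.12 (cv2) and the standard library are available. Lean on these libraries where they do the work, as an engineer would, in place of code of your own. Each camera call takes 0.05 s, during which the arm holds its last target. There are 200 camera calls.

TASK

Take the blue-gripped handle tube off its wooden stand, slide it down over the steel stub of the scrub-brush head held in the bench clamp, and, pressing gently against the rubber washer, turn it until the red spring button pops out through the slot in the tube. Leave the handle locked upright on the brush, let go, and never force it or disturb the can, jar and carton nearby.

Things in the scene. Friction and masses are not known exactly. Their poses are not given: they have to be found in the camera images.
- tube_mid (a point): Centre (half-way up, on the axis) of the loose handle tube, 140 mm long, about 160 g, standing upright, z up. Upper 62 mm: solid blue grip, 32 mm in diameter. Below: aluminium tube 32 mm outside, hollow 78 mm deep from the open underside (eight-sided bore, 25 mm across flats), its grey mouth flared to 37 mm inside, 41 mm outside over the last 8.5 mm.
- slot (a point): Centre of the tube's only slot, in the wall on the tube's +x side (x axis of this frame points out of the slot, z up the tube): 10.4 mm wide, 13.6 mm tall, 14 mm from the axis, 29.5 mm above the tube's underside.
- stand: Fixed wooden disc, 90 mm in diameter, 14 mm thick, with a short peg 16 mm in diameter that rises 26 mm above the disc. The tube starts standing on the disc over this peg, mouth down. Origin: centre of the disc's underside.
- head: Scrub brush held in a fixed bench clamp. Yellow block 60 x 190 mm (long along y), top 52 mm above the table, green bristles below, blue jaws, clamp screw on the +x side reaching 71 mm out. Origin on the table under the stub's axis; z up. The round smooth steel stub, 23 mm in diameter, stands upright on it; top at 132 mm, last 10 mm tapered to 14 mm.
- seat (a point): On the stub's axis at the top face of the free rubber washer, 75 mm above the table, axes as the head's. The washer (44 mm in diameter) is a spring: 1.5 N per mm, solid after 6 mm. The slot is level with the button when the tube's underside has pressed the washer down 2 to 6 mm.
- button (a joint): Red domed spring button, 8.6 mm wide, on the stub's side, 25 mm above the free washer. It faces anywhere within 0.9 rad of the head's +x about z (differs each time, not measured); it does not turn. It springs out when the slot faces it to about 0.1 rad. Value: depth pressed in (m): 0 out, about 0.004 to 0.006 under the tube's wall. The flared mouth pushes it in with a few newtons.
- can: Bystander: food can with a red band, 76 mm in diameter, 110 mm tall. Origin: centre of its underside.
- jar: Bystander: orange jar with a red cap, 64 mm in diameter, 100 mm tall. Origin: centre of its underside.
- carton: Bystander: cardboard carton, 100 x 70 x 60 mm (x, y, z). Origin: centre of its underside.
- washer: The black rubber washer round the foot of the stub, 44 mm in diameter, 6 mm thick; it is pushed straight down by the tube. Origin: centre of its underside, 69 mm above the table when free.
Mind the look-alikes: they are no part of the job. Of the things like the part that bears tube_mid, leave any that is green or yellow; of the rest the larger one is meant.

How it is judged:
By the outcome, as a careful person would: the job done as asked, in the order asked, and still so for the second after the job is handed in, with the robot touching nothing.
It also fails if it takes over 72 s, if anything falls off the work surface, if the arm or the gripper's body presses on something with over 40 N, if the wrist force passes 120 N, or if a joint passes its speed limit or range.

## Working session

There is one attempt and no reset: what is moved stays moved. The work goes in short steps, each a Python script; the robot and the scene stay as the last script left them, time stands still between calls to the robot, and variables do not carry over. Pictures are saved under pics/ and viewed, at most 10 in all, crops included, and the job is handed in when it is done.

```bash
mkdir -p pics; python3 - <<'E'
from workcell import vision,get_obs
import cv2,numpy as np
for n in ("scene","top"):
    d=vision.read_camera(n); cv2.imwrite(f"pics/{n}0.png",cv2.resize(d["frame"][:,:,::-1],(800,600),interpolation=cv2.INTER_CUBIC))
    np.savez(f"pics/{n}0.npz",**d)
    V=np.array(d["view"]);print(n,np.round(d["intrinsics"],1).tolist(),np.round(V,3).tolist(),"cam",np.round(-V[:3,:3].T@V[:3,3],3))
o=get_obs();print(o["time_s"],o["orientation"],o["position"])
E
```

```text
scene [[447.7, 0.0, 257.2], [0.0, 447.7, 194.3], [0.0, 0.0, 1.0]] [[0.858, 0.513, 0.016, -0.534], [0.434, -0.708, -0.557, -0.231], [-0.274, 0.485, -0.831, 1.538], [0.0, 0.0, 0.0, 1.0]] cam [ 0.981 -0.635  1.157]
top [[387.5, 0.0, 253.4], [0.0, 387.5, 191.0], [0.0, 0.0, 1.0]] [[0.024, -1.0, -0.007, -0.016], [-0.983, -0.022, -0.183, 0.642], [0.183, 0.011, -0.983, 1.094], [0.0, 0.0, 0.0, 1.0]] cam [ 0.431 -0.014  1.193]
0.1 [ 1.50333375e-01  9.88635171e-01 -6.02462906e-04 -1.04862852e-04] [0.18564956 0.59637994 0.24764245]
```

View pics/scene0.png

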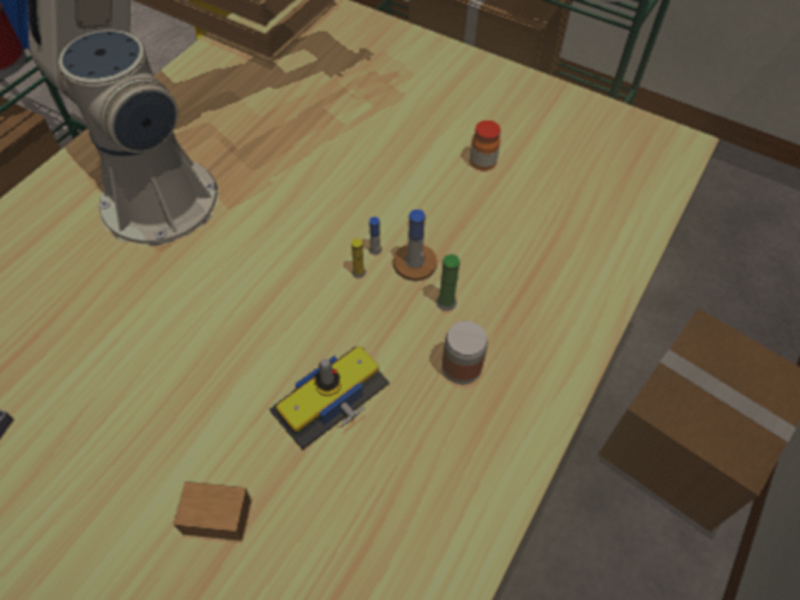

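View pics/top0.png

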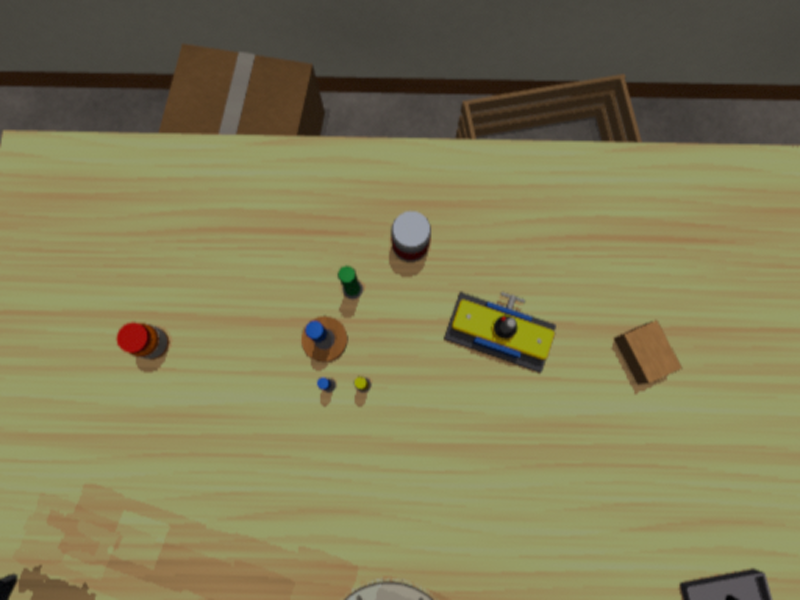

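The larger blue-gripped tube is at (416,240) in the scene view and (316,330) in the top view, on the wooden disc. The look-alikes are small blue (375,235), yellow (357,258) and green (450,283). The one on the stand fits, as it is the larger blue one. The brush head is at (328,375) in the scene view, with its screw at (350,412). Next I'll enlarge to confirm the tube and look for the slot and button.

```bash
python3 - <<'E'
import cv2,numpy as np
f=np.load("pics/scene0.npz")["frame"][:,:,::-1]
g=np.load("pics/top0.npz")["frame"][:,:,::-1]
R=lambda im,x,y,w,h:cv2.resize(im[y:y+h,x:x+w],(400,300),interpolation=cv2.INTER_CUBIC)
o=np.vstack([np.hstack([R(f,226,125,80,60),R(f,165,215,88,66)]),np.hstack([R(g,180,190,64,48),R(g,280,180,80,60)])])
cv2.imwrite("pics/crop0.png",cv2.convertScaleAbs(o,alpha=1.4))
E
```

```text
(no output)
```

View pics/crop0.png

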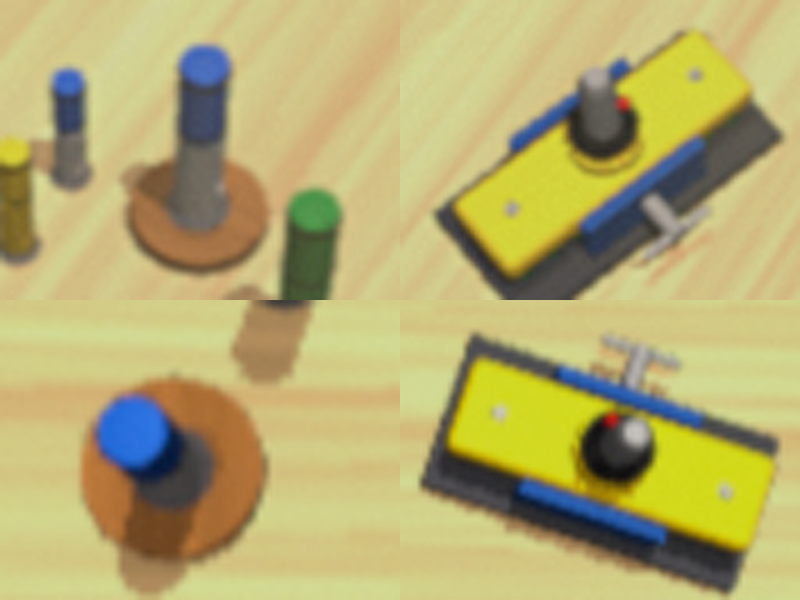

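The crop confirms the larger blue tube on the stand. A small bright spot at the tube's right edge, about scene pixel (269.5,163), may be the slot. The red button shows in both views: scene about (214,238), top about (322,204). Next step is measuring.

```bash
cat > h.py <<'E'
import cv2,numpy as np
def ray(d,u,v):
    V=np.array(d["view"]);R=V[:3,:3];c=-R.T@V[:3,3]
    r=R.T@np.linalg.inv(d["intrinsics"])@np.array([u,v,1.]);return c,r/np.linalg.norm(r)
def onz(d,u,v,z):
    c,r=ray(d,u,v);return c+r*(z-c[2])/r[2]
def tri(d1,p1,d2,p2):
    A=np.zeros((3,3));b=np.zeros(3)
    for d,p in((d1,p1),(d2,p2)):
        c,r=ray(d,*p);P=np.eye(3)-np.outer(r,r);A+=P;b+=P@c
    return np.linalg.solve(A,b)
def proj(d,X):
    V=np.array(d["view"]);p=np.array(d["intrinsics"])@(V[:3,:3]@np.array(X)+V[:3,3]);return p[:2]/p[2]
def blobs(m,box,mn=3):
    x,y,w,h=box;mm=np.zeros(m.shape,np.uint8);mm[y:y+h,x:x+w]=m[y:y+h,x:x+w]
    n,l,s,c=cv2.connectedComponentsWithStats(mm);return [(s[i].tolist(),c[i].round(2)) for i in range(1,n) if s[i][4]>=mn],l
E
python3 - <<'E'
from h import *
np.set_printoptions(precision=4,suppress=True)
D={n:dict(np.load(f"pics/{n}0.npz")) for n in("scene","top")}
H={n:cv2.cvtColor(D[n]["frame"],cv2.COLOR_RGB2HSV) for n in D}
tb={"scene":(250,130,35,50),"top":(185,195,45,45)};hb={"scene":(165,215,88,66),"top":(280,180,80,60)}
B={}
for n in D:
    d,h=D[n],H[n]; f=d["frame"].astype(int)
    blue=((f[...,2]>f[...,0]*1.8)&(f[...,2]>60)).astype(np.uint8)
    x,y,w,hh=tb[n]; print(n,"max blue",f[y:y+hh,x:x+w,2].max(), np.percentile(f[y:y+hh,x:x+w,2][blue[y:y+hh,x:x+w]>0],[10,50,90]))
    red=((f[...,0]>1.8*f[...,1])&(f[...,0]>1.8*f[...,2])&(f[...,0]>90)).astype(np.uint8)
    yel=((f[...,0]>2.2*f[...,2])&(f[...,1]>2.2*f[...,2])&(f[...,0]>120)).astype(np.uint8)
    wood=cv2.inRange(h,(5,90,40),(14,255,255))//255
    print(" blue",blobs(blue,tb[n],20)[0]);print(" red",blobs(red,hb[n])[0]);print(" yel",[b for b in blobs(yel,hb[n],100)[0]]);print(" wood",blobs(wood,tb[n],40)[0])
    bb,l=blobs(yel,hb[n],100); m=(l>0).astype(np.uint8)
    c=max(cv2.findContours(m,0,1)[0],key=cv2.contourArea)
    P=np.array([onz(d,*p,.052)[:2] for p in c[:,0]],np.float32);print(" rect",cv2.minAreaRect(P))
    # bright top of stub: grayish
f=D["scene"]["frame"];print(f[150:176,258:276].mean(2).astype(int))
g=D["top"]["frame"];print(g[198:216,314:334].mean(2).astype(int))
E
```

```text
scene max blue 135 [117. 132. 134.]
 blue [([263, 135, 8, 7, 51], array([266.55, 137.94]))]
 red [([213, 237, 2, 2, 4], array([213.5, 237.5]))]
 yel [([177, 222, 65, 52, 1056], array([208.58, 248.27]))]
 wood [([252, 158, 27, 20, 226], array([266.37, 169.59]))]
 rect ((0.5930712223052979, -0.20746728777885437), (0.18560528755187988, 0.059656161814928055), 72.26348114013672)
top max blue 162 [118.6 155.  160. ]
 blue [([196, 206, 11, 11, 98], array([200.96, 210.96]))]
 red [([321, 203, 3, 2, 6], array([322. , 203.5]))]
 yel [([290, 192, 32, 26, 476], array([304.28, 204.26])), ([322, 204, 33, 26, 471], array([340.08, 216.67]))]
 wood [([194, 203, 28, 28, 337], array([208.76, 218.38]))]
 rect ((0.6058523654937744, -0.15736883878707886), (0.08556687086820602, 0.05641771852970123), 72.42437744140625)
[[133 131 116  82  54  51  55  57  56  58  58  54  64  98 127 132 130 129]
 [132 131 118  83  53  50  54  56  57  57  55  55  67 100 128 132 129 127]
 [131 130 119  87  59  49  51  52  53  54  53  55  72 106 128 130 128 127]
 [131 130 117  91  64  53  52  51  51  55  59  65  83 111 129 129 12
[... 2488 characters left out ...]
  79 104
  109 109]
 [ 99  86  39  21  17  18  30  34  36  43  57  87 109 117 109  78  63  97
  107 107]
 [ 84  79  37  17  19  20  31  35  36  38  44  56  72  81  73  48  52  89
  106 109]
 [ 82  70  35  19  19  19  28  35  36  38  40  43  47  49  41  30  49  90
  106 108]
 [ 86  65  40  21  19  17  20  30  35  38  38  37  37  32  25  26  54  97
  107 108]
 [ 94  62  51  25  16  13  14  23  30  33  31  31  27  22  21  31  65 103
  108 109]
 [ 99  63  57  32  17  11  10  11  19  22  19  18  13  19  29  53  88 106
  110 108]
 [101  72  54  47  29  13  11  12  13  13  12  11  16  26  47  82 103 108
  108 108]
 [104  80  64  57  47  33  24  15  17  14  13  17  28  47  71 101 109 108
  108 109]]
```

```bash
python3 - <<'E'
from h import *
np.set_printoptions(precision=4,suppress=True)
D={n:dict(np.load(f"pics/{n}0.npz")) for n in("scene","top")}
s,t=D["scene"],D["top"]
def wc(d,box,fn):
    x,y,w,h=box;f=d["frame"][y:y+h,x:x+w].astype(float);W=fn(f);Y,X=np.mgrid[y:y+h,x:x+w];return np.array([(W*X).sum(),(W*Y).sum()])/W.sum()
# yellow contour top, both halves merged
f=t["frame"].astype(int);yel=((f[...,0]>2.2*f[...,2])&(f[...,1]>2.2*f[...,2])&(f[...,0]>100))
Y,X=np.nonzero(yel[185:245,280:360]);P=np.array([onz(t,x+280,y+185,.052)[:2] for x,y in zip(X,Y)],np.float32);print("rect top",cv2.minAreaRect(P))
pt=(200.96,210.96);ps=(266.55,137.94)
# scene top-face of grip mask includes only top face
print("tube top",onz(t,*pt,.154),onz(s,*ps,.154),"tri",tri(s,ps,t,pt))
f=s["frame"].astype(int);print("grip side sizes", 32*447.7/1.45/1000)
# stub top: bright px
st=wc(t,(323,202,8,9),lambda f:np.clip(f.mean(2)-75,0,None)*(f[...,2]>90))
m=(s["frame"][225:245,200:216].mean(2)).astype(int);print(m)
print("stub top px",st,onz(t,*st,.132))
redf=lambda f:np.clip(f[...,0]-1.5*f[...,1:].max(2),0,None)
rt=wc(t,(317,199,9,9),redf);rs=wc(s,(209,233,9,9),redf);print("red",rt,rs,onz(t,*rt,.1),onz(s,*rs,.1),"tri",tri(s,rs,t,rt))
# wood disc
for n,p in(("scene",(252+13.5,158)),):pass
f=t["frame"];h=cv2.cvtColor(f,cv2.COLOR_RGB2HSV)
for v in (211,212,213):print(h[v,255//1-63:235-0,:][:0])
w=cv2.inRange(h,(3,90,40),(14,255,255));Y,X=np.nonzero(w[200:236,188:228]);h2=cv2.convexHull(np.array([onz(t,x+188,y+200,.014)[:2] for x,y in zip(X,Y)],np.float32));print("disc",cv2.minEnclosingCircle(h2))
hs=cv2.cvtColor(s["frame"],cv2.COLOR_RGB2HSV);w=cv2.inRange(hs,(3,90,40),(14,255,255));Y,X=np.nonzero(w[150:182,248:282]);h2=cv2.convexHull(np.array([onz(s,x+248,y+150,.014)[:2] for x,y in zip(X,Y)],np.float32));print("disc s",cv2.minEnclosingCircle(h2))
E
```

```text
rect top ((0.5904731750488281, -0.20518064498901367), (0.18801169097423553, 0.05953964963555336), 71.85417938232422)
tube top [0.5667 0.1383 0.154 ] [0.5703 0.1362 0.154 ] tri [0.5679 0.1394 0.1491]
grip side sizes 9.880275862068965
[[130 130 130 130 129 128 128 128 127 126 126 128 131 132 130 130]
 [131 130 130 129 130 128 127 127 127 126 128 131 132 130 127 131]
 [130 130 129 129 129 127 128 126 126 127 130 130 124 116 115 128]
 [131 129 129 129 127 127 128 124 127 128 128 120 104  90  96 117]
 [130 129 129 127 128 126 125 124 124 125 117  97  80  73  79  96]
 [128 128 128 127 125 121 121 118 118 115 103  80  70  69  69  76]
 [129 129 128 124 115 111 116 118 118 115 101  73  63  65  75  89]
 [127 127 128 116  97  95 112 118 118 115  99  73  64  79  94 108]
 [128 129 127 111  81  81 102 112 112 107  92  75  79  98 112 115]
 [129 129 125 107  74  68  83  95  96  90  81  74  87 109 116 116]
 [125 121 112  93  66  61  73  78  80  78  73  69  81  99 108 111]
 [113  97  86  72  59  57  64  69  73  71  68  64  67  77  88  99]
 [ 95  79  70  61  53  55  60  64  66  66  65  66  65  69  75  87]
 [ 77  69  60  45  42  54  59  62  64  65  66  65  66  62  61  69]
 [ 65  54  40  33  36  51  56  64  65  65  66  64  60  49  41  45]
 [ 62  49  33  26  32  47  57  63  63  65  65  65  61  47  36  33]
 [ 64  54  36  28  32  45  56  60  63  64  65  64  62  52  36  30]
 [ 79  68  42  29  33  43  56  61  63  64  67  64  61  50  36  30]
 [ 99  78  42  32  31  42  53  59  62  64  63  63  59  46  34  33]
 [105  77  47  31  32  36  46  56  61  64  64  59  51  39  35  36]]
stub top px [326.8266 206.0231] [ 0.5912 -0.2057  0.132 ]
red [321.7637 203.6342] [213.5573 237.5071] [ 0.6025 -0.1972  0.1   ] [ 0.6035 -0.1981  0.1   ] tri [ 0.6028 -0.1974  0.0984]
[]
[]
[]
disc ((0.5682560205459595, 0.13955765962600708), 0.04336266592144966)
disc s ((0.5699247121810913, 0.13698406517505646), 0.04289710149168968)
```

```bash
python3 - <<'E'
from h import *
np.set_printoptions(precision=2,suppress=True)
s=dict(np.load("pics/scene0.npz"))
print("stubtop scene",onz(s,207.8,231.6,.132))
c=np.array([.5685,.1383]);print("axis",proj(s,[*c,.0435]), "disc base",proj(s,[*c,.014]),"top",proj(s,[*c,.154]))
for a in np.arange(-1.2,1.3,.2):
    e=np.array([np.cos(a),np.sin(a)]);print(round(a,1),proj(s,[*(c+.0155*e),.0435]))
E
```

```text
stubtop scene [ 0.59 -0.2   0.13]
axis [265.23 160.44] disc base [264.94 166.13] top [266.38 137.23]
-1.2 [264.45 164.27]
-1.0 [265.43 164.33]
-0.8 [266.41 164.24]
-0.6 [267.34 163.99]
-0.4 [268.18 163.6 ]
-0.2 [268.9  163.09]
-0.0 [269.48 162.47]
0.2 [269.88 161.77]
0.4 [270.1  161.02]
0.6 [270.12 160.25]
0.8 [269.95 159.48]
1.0 [269.59 158.76]
1.2 [269.06 158.1 ]
```

```bash
cat >> h.py <<'E'
def q(a): return [float(np.cos(a/2)),float(np.sin(a/2)),0.,0.]
def W(get_obs,tag=""):
    o=get_obs();print(tag,round(o["time_s"],2),"p",np.round(o["position"],4),"F",np.round(o["wrist_force"],2),"T",np.round(o["ft_torque"],3),"w",round(float(o["gripper_width"]),4),"g",np.round(o["grip_force"],1),"j6",round(o["joint_pos"][5],2));return o
E
cat > a.py <<'E'
from workcell import *
from h import *
A=1.57
hand.move_gripper(.06)
bot.reach([.5687,.138,.26],q(A)); W(get_obs,"above")
bot.servo_line([.5687,.138,.123],velocity=.12); W(get_obs,"at")
hand.move_gripper(.0,strength=45); W(get_obs,"grip")
bot.servo_line([.5687,.138,.20],velocity=.08); W(get_obs,"lift")
bot.servo_line([.5687,.138,.30],velocity=.2)
bot.reach([.5912,-.2055,.28],q(A-.9)); W(get_obs,"overhead")
for n in("scene","top"):
    d=vision.read_camera(n);np.savez(f"pics/{n}1.npz",**d)
E
python3 a.py && python3 - <<'E'
from h import *
s=dict(np.load("pics/scene1.npz"));t=dict(np.load("pics/top1.npz"))
p=proj(s,[.5912,-.2055,.19]).astype(int);r=proj(t,[.5912,-.2055,.19]).astype(int);print(p,r)
C=lambda d,p:cv2.resize(d["frame"][p[1]-36:p[1]+54,p[0]-30:p[0]+30,::-1],(400,600),interpolation=cv2.INTER_CUBIC)
cv2.imwrite("pics/crop1.png",cv2.convertScaleAbs(np.hstack([C(s,p),C(t,r)]),alpha=1.4))
E
```

```text
above 2.62 p [0.5685 0.1388 0.26  ] F [ 0.37 -0.54 -0.28] T [-0.02  -0.027 -0.046] w 0.0598 g 0.0 j6 0.24
at 3.91 p [0.5692 0.1381 0.1237] F [-0.24  1.37 -0.63] T [-0.036  0.035  0.024] w 0.0599 g 0.0 j6 0.24
grip 4.27 p [0.5692 0.1381 0.1236] F [0.87 0.26 3.39] T [-0.027 -0.068 -0.017] w 0.0309 g 44.2 j6 0.24
lift 5.38 p [0.5683 0.1379 0.1994] F [-0.64  0.36 -3.1 ] T [-0.009  0.013  0.012] w 0.031 g 44.5 j6 0.24
overhead 7.33 p [ 0.5914 -0.2044  0.2798] F [-0.69  0.81 -1.21] T [0.002 0.03  0.03 ] w 0.031 g 44.5 j6 0.56
[205 220] [330 202]
```

View pics/crop1.png

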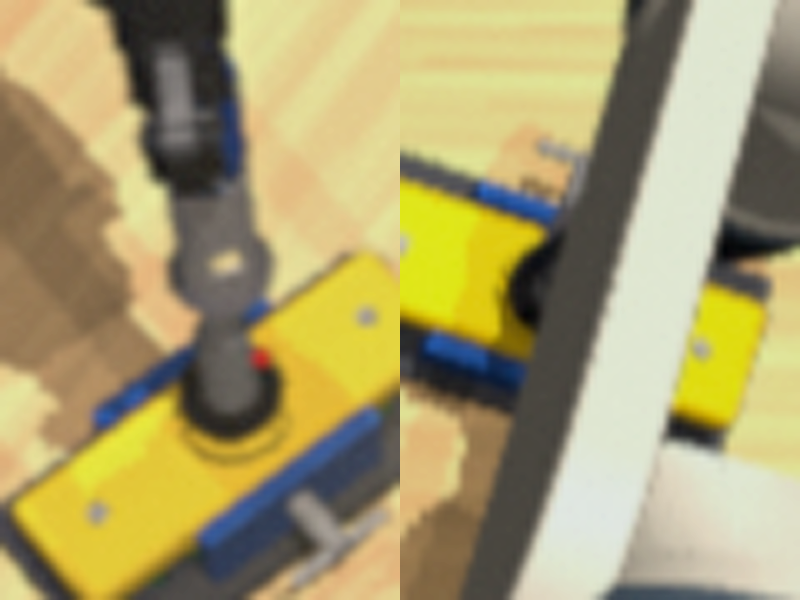

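Crop 1 shows the tube held over the stub. The slot is at crop (225,262), almost facing the camera, the mouth collar is centred near x=222, and the button is at (261,358). Now I'll measure the tube's lateral offset, perpendicular to this view, against the stub.

```bash
python3 - <<'E'
from h import *
np.set_printoptions(precision=2,suppress=True)
s=dict(np.load("pics/scene1.npz"));f=s["frame"].astype(float)
h=cv2.cvtColor(s["frame"],cv2.COLOR_RGB2HSV).astype(int)
sat=f.max(2)-f.min(2)
p0=np.array([205-30,220-36])
x0,x1=p0[0]+20,p0[0]+50
for y in range(p0[1]+22,p0[1]+66):
    m=sat[y,x0:x1]; 
    # subpixel 50% threshold crossing of saturation around the centre
    thr=32; xs=np.arange(x0,x1); cx=np.argmin(np.abs(xs-208.5))
    i=cx
    while i>0 and m[i-1]<thr:i-=1
    j=cx
    while j<len(m)-1 and m[j+1]<thr:j+=1
    L=xs[i]-(thr-m[i])/max(m[i-1]-m[i],1) if i>0 else -1; R=xs[j]+(thr-m[j])/max(m[j+1]-m[j],1) if j<len(m)-1 else -1
    print(y,round(L,1),round(R,1),"mid",round((L+R)/2,2),"w",round(R-L,1))
for z in(.13,.17,.1995,.22):print(z,proj(s,[.5914,-.2044,z]),proj(s,[.591,-.2055,z]))
x,y,w,hh=203,216,12,14;g=f[y:y+hh,x:x+w].mean(2);print(g.astype(int))
wt=np.clip(g-95,0,None);Y,X=np.mgrid[y:y+hh,x:x+w];print("slot px",(wt*X).sum()/wt.sum(),(wt*Y).sum()/wt.sum())
for b in np.arange(-1.2,-.3,.1):print(round(b,1),proj(s,[.5914+.0155*np.cos(b),-.2044+.0155*np.sin(b),.1995]))
E
```

```text
206 195.8 208.6 mid 202.2 w 12.8
207 196.3 209.0 mid 202.61 w 12.7
208 196.7 211.6 mid 204.15 w 14.9
209 196.8 211.7 mid 204.26 w 14.9
210 197.1 211.7 mid 204.36 w 14.6
211 198.0 211.7 mid 204.86 w 13.7
212 199.2 211.9 mid 205.53 w 12.7
213 199.5 212.1 mid 205.82 w 12.6
214 199.8 212.3 mid 206.05 w 12.6
215 199.8 212.3 mid 206.08 w 12.5
216 200.0 212.4 mid 206.23 w 12.4
217 200.3 212.5 mid 206.44 w 12.2
218 200.6 212.7 mid 206.68 w 12.1
219 200.8 213.4 mid 207.11 w 12.5
220 200.9 214.4 mid 207.63 w 13.4
221 200.7 215.0 mid 207.87 w 14.3
222 200.3 206.9 mid 203.58 w 6.5
223 229.0 187.0 mid 208.0 w -42.0
224 213.0 215.4 mid 214.21 w 2.4
225 199.9 215.3 mid 207.6 w 15.3
226 200.2 215.0 mid 207.58 w 14.8
227 200.5 214.7 mid 207.62 w 14.2
228 201.4 214.9 mid 208.13 w 13.5
229 202.3 213.0 mid 207.63 w 10.7
230 203.9 211.9 mid 207.91 w 8.0
231 204.7 211.8 mid 208.24 w 7.1
232 204.5 212.9 mid 208.71 w 8.5
233 204.0 211.6 mid 207.81 w 7.6
234 203.6 211.4 mid 207.51 w 7.8
235 202.7 211.6 mid 207.15 w 8.9
236 200.6 212.0 mid 206.31 w 11.5
237 202.6 211.8 mid 207.17 w 9.2
238 202.0 212.0 mid 207
[... 778 characters left out ...]
  84]
 [ 65  70  71  76  81  86  94  90  76  72  67  71]
 [ 66  70  74  82  98 112 122 114  86  73  69  68]
 [ 66  70  76  94 115 129 134 123  95  77  70  68]
 [ 67  72  74  89 109 118 120 110  90  76  69  69]
 [ 67  70  74  82  91  95  87  83  78  74  70  73]
 [ 66  70  73  76  77  77  73  73  75  74  72  76]
 [ 66  68  71  72  73  77  76  74  76  72  72  85]
 [ 66  68  72  73  74  75  75  76  75  74  74  90]
 [ 76  71  70  73  74  74  73  74  74  72  72  81]]
slot px 210.69213483146066 220.65842696629215
-1.2 [204.03 223.41]
-1.1 [204.65 223.48]
-1.0 [205.28 223.5 ]
-0.9 [205.91 223.46]
-0.8 [206.54 223.36]
-0.7 [207.15 223.22]
-0.6 [207.75 223.02]
-0.5 [208.33 222.77]
-0.4 [208.87 222.47]
```

```bash
cat >> h.py <<'E'
def tubecol(d,p,zoff=-.1096,zr=(.018,.045),save=None):
    """mean column residual of bare tube silhouette vs projected TCP axis, over heights above the underside"""
    f=d["frame"].astype(float);sat=f.max(2)-f.min(2);res=[]
    for z in np.arange(zr[0],zr[1],.003):
        u,v=proj(d,[p[0],p[1],p[2]+zoff+z]);y=int(round(v))
        u+= (y-v)*(-.157)*-1
        xs=np.arange(int(u)-14,int(u)+17);m=sat[y,xs];E=[]
        for side in(-1,1):
            i=int(np.argmin(abs(xs-u-1-side*3)))
            while 0<i<len(xs)-1 and m[i]<32:i+=side
            E.append(xs[i]-side*(m[i]-32)/max(m[i]-m[i-side],1))
        res.append([y,E[0],E[1],(E[0]+E[1])/2-u])
    return np.array(res)
E
python3 - <<'E'
from workcell import *
from h import *
np.set_printoptions(precision=2,suppress=True)
for a in(.67,1.5):
    bot.reach([.5880,-.2070,.26],q(a));bot.dwell(.3);o=W(get_obs,str(a))
    d=vision.read_camera("scene");np.savez(f"pics/s2_{a}.npz",**d)
    r=tubecol(d,o["position"]);print(r, np.median(r[:,3]))
    print("axis stub",[proj(d,[.591,-.2055,z])[0]-proj(d,[*o["position"][:2],z])[0] for z in(.15,.18)])
C=lambda a:cv2.resize(np.load(f"pics/s2_{a}.npz")["frame"][192:267,180:230,::-1],(400,600),interpolation=cv2.INTER_CUBIC)
cv2.imwrite("pics/crop2.png",cv2.convertScaleAbs(np.hstack([C(.67),C(1.5)]),alpha=1.4))
E
```

```text
0.67 7.98 p [ 0.59 -0.21  0.26] F [-0.37 -0.01 -1.18] T [ 0.01  0.01 -0.03] w 0.0309 g 44.6 j6 0.56
[[224.   199.93 213.42   1.86]
 [224.   199.93 213.42   1.87]
 [223.   199.81 212.44   1.48]
 [223.   199.81 212.44   1.48]
 [222.   199.66 211.68   1.18]
 [221.   199.61 211.39   1.17]
 [221.   199.61 211.39   1.18]
 [220.   199.44 211.36   1.24]
 [220.   199.44 211.36   1.24]] 1.2413323155603848
axis stub [np.float64(1.1648100670454085), np.float64(1.19057045431515)]
1.5 9.14 p [ 0.59 -0.21  0.26] F [-0.25  0.39 -1.85] T [-0.04 -0.03  0.03] w 0.0308 g 44.5 j6 -0.27
[[225.   198.9  213.32   1.27]
 [224.   199.31 212.56   1.25]
 [223.   199.22 211.71   0.95]
 [223.   199.22 211.71   0.95]
 [222.   199.05 211.14   0.73]
 [222.   199.05 211.14   0.74]
 [221.   198.79 210.69   0.55]
 [220.   198.58 210.56   0.54]
 [220.   198.58 210.56   0.54]] 0.7376341848100765
axis stub [np.float64(1.301815642347293), np.float64(1.330529797842587)]
```

View pics/crop2.png

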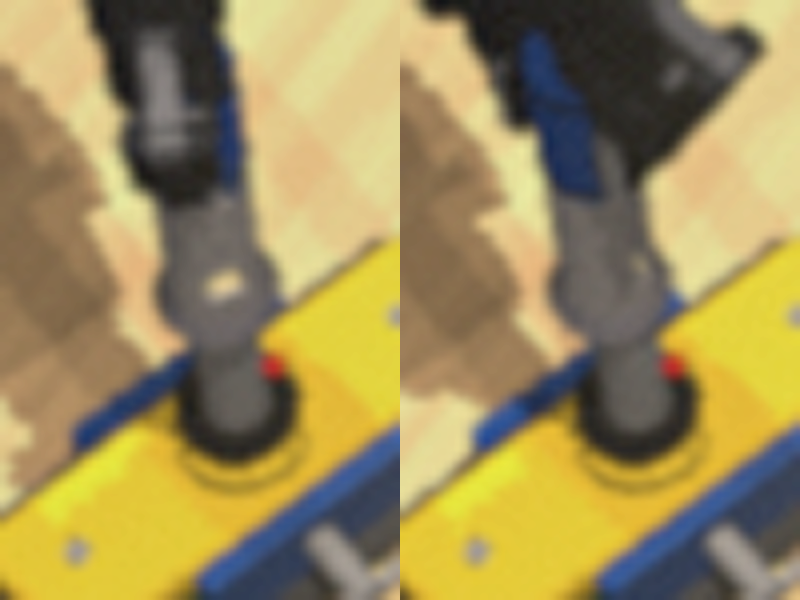

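Crop 2: collar centres are at about (218,290) and (608,285), the slot at (225,286) and (637,262), and the button at (272,366). Comparing the two yaws, the tube sits about 3.2 mm along tool +x from the TCP, and camera and robot agree to within about 0.5 mm. Next is a force-guarded descent with the slot roughly 0.4 rad short of the button.

```bash
cat > c.py <<'E'
from workcell import *
from h import *
S=np.array([.591,-.2055]);d=.0032;a=1.5
xy=S-d*np.array([np.cos(a),np.sin(a)])
bot.reach([*xy,.252],q(a));bot.dwell(.3)
o=W(get_obs,"start");F0=np.array(o["wrist_force"]);cmd=xy-0
z=.252;zend=.190
while z>zend:
    z=max(zend,z-.003)
    bot.servo_line([*cmd,z],velocity=.03)
    bot.dwell(.05)
    F=np.mean([get_obs()["wrist_force"] for _ in range(3)],0)-F0
    p=get_obs()["position"]
    print(f"z {z:.3f} act {np.round(p,4)} F {np.round(F,1)} corr {np.round((cmd-xy)*1e3,2)}")
    if abs(F[2])>14 or np.hypot(*F[:2])>18:print("STOP");break
    if np.hypot(*F[:2])>1.5: cmd=cmd+np.clip(F[:2]*.00025,-.0012,.0012)
W(get_obs,"end");np.save("cmd.npy",np.r_[cmd,z,F0])
E
python3 c.py
```

```text
start 9.74 p [ 0.5908 -0.2087  0.2521] F [ 0.35  0.82 -1.11] T [-0.032  0.073 -0.007] w 0.031 g 44.5 j6 -0.27
z 0.249 act [ 0.5907 -0.2086  0.2489] F [-1.1 -1.  -1. ] corr [0. 0.]
z 0.246 act [ 0.5907 -0.2087  0.2458] F [-0.3  0.2 -0.1] corr [0. 0.]
z 0.243 act [ 0.5907 -0.2087  0.2429] F [ 0.1 -0.8 -0.4] corr [0. 0.]
z 0.240 act [ 0.5907 -0.2087  0.2399] F [ 0.  -0.6 -1. ] corr [0. 0.]
z 0.237 act [ 0.5907 -0.2087  0.2369] F [-0.4 -0.7 -0.6] corr [0. 0.]
z 0.234 act [ 0.5907 -0.2087  0.2339] F [-0.7 -0.3 -0.6] corr [0. 0.]
z 0.231 act [ 0.5907 -0.2087  0.2309] F [-0.2 -0.3  0.4] corr [0. 0.]
z 0.228 act [ 0.5907 -0.2087  0.2279] F [-0.4 -0.9  0.6] corr [0. 0.]
z 0.225 act [ 0.5908 -0.2086  0.2249] F [-0.3 -0.2 -0.5] corr [0. 0.]
z 0.222 act [ 0.5908 -0.2084  0.2217] F [ 1.6  1.8 -0.9] corr [0. 0.]
z 0.219 act [ 0.5911 -0.2082  0.2188] F [-0.5  1.4 -0.8] corr [0.41 0.45]
z 0.216 act [ 0.5911 -0.2082  0.2158] F [-0.   1.4 -1.7] corr [0.41 0.45]
z 0.213 act [ 0.5911 -0.2082  0.2128] F [-0.9  1.1 -1. ] corr [0.41 0.45]
z 0.210 act [ 0.5913 -0.2082  0.21  ] F [-0.2  2.3 -0.6] corr [0.41 0.45]
z 0.207 act [ 0.5915 -0.2078  0.2071] F [1.5 2.  1.3] corr [0.36 1.04]
z 0.204 act [ 0.5918 -0.2072  0.204 ] F [2.7 0.6 0.8] corr [0.73 1.54]
z 0.201 act [ 0.592  -0.2069  0.2005] F [ 1.6  1.5 -2.3] corr [1.41 1.7 ]
z 0.198 act [ 0.5922 -0.2066  0.1975] F [-0.9  0.7 -2.2] corr [1.81 2.08]
z 0.195 act [ 0.5922 -0.2066  0.1946] F [-1.3  0.5 -1.2] corr [1.81 2.08]
z 0.192 act [ 0.5923 -0.2066  0.1916] F [-1.7  0.4 -3.4] corr [1.81 2.08]
z 0.190 act [ 0.5922 -0.2065  0.1899] F [-0.7  1.4 -1.9] corr [1.39 2.19]
end 16.04 p [ 0.5922 -0.2065  0.1899] F [-0.34  2.2  -2.98] T [ 0.28   0.023 -0.011] w 0.0311 g 44.9 j6 -0.27
```

```bash
cat > e.py <<'E'
from workcell import *
from h import *
v=np.load("cmd.npy");cmd=v[:2];F0=v[3:];d=.0032;a=1.5
z=.190
while z>.1811:
    z-=.0015;bot.servo_line([*cmd,z],velocity=.02);bot.dwell(.05)
    F=np.mean([get_obs()["wrist_force"] for _ in range(3)],0)-F0;print(f"z {z:.4f} F {np.round(F,1)}")
    if F[2]>10 or np.hypot(*F[:2])>15:print("STOP");break
C=cmd+d*np.array([np.cos(a),np.sin(a)])
def obs():
    L=[]
    for _ in range(4): bot.dwell(.02);L.append(get_obs())
    return np.mean([o["wrist_force"] for o in L],0)-F0,np.mean([o["ft_torque"] for o in L],0),L[-1]
while a<1.75:
    a+=.04;bot.reach([*(C-d*np.array([np.cos(a),np.sin(a)])),z],q(a))
    F,T,o=obs();print(f"a {a:.2f} slot~{a-1.35:.2f} F {np.round(F,1)} T {np.round(T,3)} t {o['time_s']:.1f}")
    if abs(T[2])>.25 or np.hypot(*F[:2])>15:print("STOP");break
np.save("st.npy",np.r_[C,z,a,F0])
dd=vision.read_camera("scene");np.savez("pics/s3.npz",**dd)
f=dd["frame"].astype(int)[225:250,200:222];r=(f[...,0]>1.6*f[...,1:].max(2))&(f[...,0]>80);print("red px",r.sum(),np.argwhere(r)[:6].tolist())
E
python3 e.py
```

```text
z 0.1885 F [-0.6  0.8 -2. ]
z 0.1870 F [ 0.3  0.2 -1.3]
z 0.1855 F [-0.   0.8 -1.8]
z 0.1840 F [-0.9  1.2 -0.6]
z 0.1825 F [-2.1  1.2  2.8]
z 0.1810 F [-2.6  1.6  5.4]
a 1.54 slot~0.19 F [-2.8  0.2  5.6] T [0.393 0.429 0.032] t 18.2
a 1.58 slot~0.23 F [-2.1  0.7  5.8] T [0.287 0.337 0.043] t 18.5
a 1.62 slot~0.27 F [-1.7  0.2  5.4] T [0.249 0.237 0.055] t 18.8
a 1.66 slot~0.31 F [-2.6  1.4  6.9] T [0.535 0.284 0.077] t 19.1
a 1.70 slot~0.35 F [-2.2  1.5  6.2] T [0.545 0.301 0.073] t 19.4
a 1.74 slot~0.39 F [-1.9  1.4  5.5] T [0.455 0.298 0.029] t 19.7
a 1.78 slot~0.43 F [-2.3  0.4  5.8] T [0.255 0.302 0.052] t 20.1
red px 0 []
```

Compression is as expected, about 6 N over the baseline. I'll keep turning gently, watching the torque and looking for red in the slot.

```bash
cat > r.py <<'E'
from workcell import *
from h import *
import sys
v=np.load("st.npy");C=v[:2];z,a=v[2:4];F0=v[4:];d=.0032;end=float(sys.argv[1]);st=.03
while a<end:
    a+=st;bot.reach([*(C-d*np.array([np.cos(a),np.sin(a)])),z],q(a))
    L=[]
    for _ in range(4): bot.dwell(.02);L.append(get_obs())
    F=np.mean([o["wrist_force"] for o in L],0)-F0;T=np.mean([o["ft_torque"] for o in L],0)
    dd=vision.read_camera("scene");f=dd["frame"].astype(int)[225:250,200:222];R=np.clip(f[...,0]-1.5*f[...,1:].max(2),0,None).sum()
    print(f"a {a:.2f} slot~{a-1.35:.2f} F {np.round(F,1)} T {np.round(T,3)} red {R:.0f} t {L[-1]['time_s']:.1f}")
    if abs(T[2])>.22 or np.hypot(*F[:2])>12 or R>60:print("STOP");break
np.save("st.npy",np.r_[C,z,a,F0]);np.savez("pics/s4.npz",**dd)
cv2.imwrite("pics/crop4.png",cv2.convertScaleAbs(cv2.resize(dd["frame"][192:267,170:240,::-1],(560,600),interpolation=cv2.INTER_CUBIC),alpha=1.4))
E
python3 r.py 2.25
```

```text
a 1.81 slot~0.46 F [-2.3 -0.6  5.9] T [0.092 0.319 0.041] red 0 t 20.4
a 1.84 slot~0.49 F [-2.5 -1.4  4.9] T [-0.041  0.35   0.007] red 0 t 20.8
a 1.87 slot~0.52 F [-2.7 -1.3  6. ] T [-0.128  0.417  0.034] red 13 t 21.2
a 1.90 slot~0.55 F [-2.7 -1.6  6.1] T [-0.158  0.445  0.009] red 8 t 21.5
a 1.93 slot~0.58 F [-2.9 -1.4  5.5] T [-0.126  0.458  0.006] red 6 t 21.9
a 1.96 slot~0.61 F [-3.1 -1.9  5.3] T [-0.14   0.468  0.012] red 19 t 22.3
a 1.99 slot~0.64 F [-2.7 -2.1  5.1] T [-0.172  0.483 -0.001] red 24 t 22.6
a 2.02 slot~0.67 F [-2.7 -1.6  6.2] T [-0.173  0.471 -0.004] red 23 t 23.0
a 2.05 slot~0.70 F [-2.8 -2.4  5.2] T [-0.281  0.471 -0.043] red 24 t 23.4
a 2.08 slot~0.73 F [-3.5 -2.1  5.5] T [-0.322  0.458 -0.03 ] red 20 t 23.7
a 2.11 slot~0.76 F [-3.3 -2.4  5.5] T [-0.253  0.472 -0.063] red 18 t 24.1
a 2.14 slot~0.79 F [-3.3 -1.6  6. ] T [-0.209  0.481 -0.174] red 14 t 24.5
a 2.17 slot~0.82 F [-3.5 -1.1  5.6] T [-0.139  0.496 -0.226] red 7 t 24.8
STOP
```

The button popped at a≈1.85: red appeared and the side force flipped. The torque now builds because the button is at the slot's edge. I'll back off to the middle and look.

```bash
python3 - <<'E'
from workcell import *
from h import *
v=np.load("st.npy");C=v[:2];z,a=v[2:4];F0=v[4:];d=.0032
for a in(2.11,2.05,2.0):
    bot.reach([*(C-d*np.array([np.cos(a),np.sin(a)])),z],q(a));bot.dwell(.15);W(get_obs,a)
v[3]=a;np.save("st.npy",v)
dd=vision.read_camera("scene")
cv2.imwrite("pics/crop5.png",cv2.convertScaleAbs(cv2.resize(dd["frame"][192:252,180:240,::-1],(600,600),interpolation=cv2.INTER_CUBIC),alpha=1.4))
E
```

```text
2.11 25.27 p [ 0.5939 -0.2057  0.181 ] F [-1.77 -1.52  4.03] T [-0.134  0.481 -0.124] w 0.0308 g 45.5 j6 -0.88
2.05 25.68 p [ 0.5937 -0.2057  0.181 ] F [-1.34 -0.04  5.29] T [-0.034  0.387 -0.09 ] w 0.031 g 45.5 j6 -0.82
2.0 26.07 p [ 0.5936 -0.2057  0.181 ] F [-1.05  0.95  4.27] T [ 0.23   0.314 -0.039] w 0.031 g 45.4 j6 -0.77
```

View pics/crop5.png

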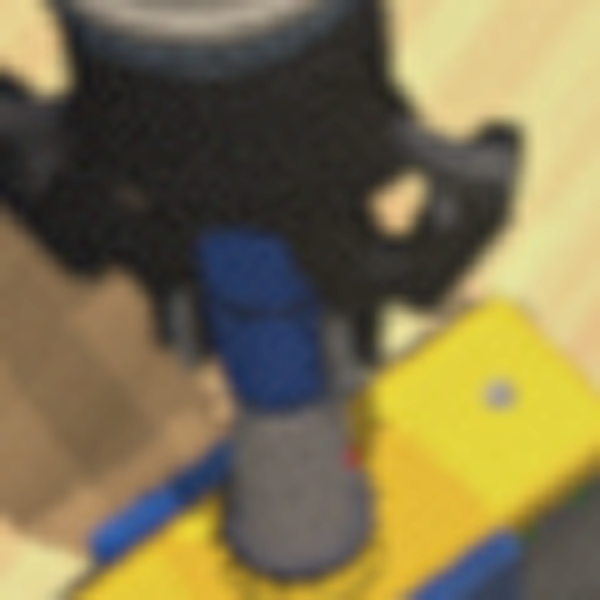

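Crop 5 shows the red button proud of the tube's right side at (355,457). I'll confirm the lock with a gentle upward check, then release.

```bash
python3 - <<'E'
from workcell import *
from h import *
v=np.load("st.npy");z,a=v[2:4];F0=v[4:]
p=np.array(get_obs()["position"]);xy=p[:2];z0=z
while z<z0+.0045:
    z+=.0005;bot.servo_line([*xy,z],velocity=.01);bot.dwell(.06)
    F=np.mean([get_obs()["wrist_force"] for _ in range(3)],0)-F0;print(f"dz {1e3*(z-z0):.1f} F {np.round(F,1)}")
    if F[2]<-6:print("LOCKED");break
z-=.001;bot.servo_line([*xy,z],velocity=.01);W(get_obs,"relax")
hand.move_gripper(.06);W(get_obs,"open")
bot.servo_line([*xy,.29],velocity=.1)
bot.reach([.45,.05,.35],q(a));W(get_obs,"away")
dd=vision.read_camera("scene");t=vision.read_camera("top")
A=cv2.resize(dd["frame"][205:265,180:240,::-1],(400,400),interpolation=cv2.INTER_CUBIC);B=cv2.resize(t["frame"][175:235,295:355,::-1],(400,400),interpolation=cv2.INTER_CUBIC)
cv2.imwrite("pics/crop6.png",cv2.convertScaleAbs(np.hstack([A,B]),alpha=1.4))
E
```

```text
dz 0.5 F [-2.3  0.5  5.6]
dz 1.0 F [-1.8  0.8  4.2]
dz 1.5 F [-0.8 -0.2  3.6]
dz 2.0 F [-1.5  0.3  2.6]
dz 2.5 F [-0.4  0.2 -0.6]
dz 3.0 F [ 0.7  1.3 -6.4]
LOCKED
relax 28.23 p [ 0.5936 -0.2058  0.1832] F [-0.7   0.45 -1.45] T [0.282 0.082 0.033] w 0.0311 g 45.4 j6 -0.77
open 28.62 p [ 0.5938 -0.206   0.1832] F [ 1.45  0.49 -0.71] T [-0.018  0.033 -0.015] w 0.06 g 0.0 j6 -0.77
away 30.98 p [0.4506 0.0495 0.3499] F [0.23 0.47 0.18] T [ 0.059 -0.026  0.024] w 0.0599 g 0.0 j6 -0.32
```

View pics/crop6.png

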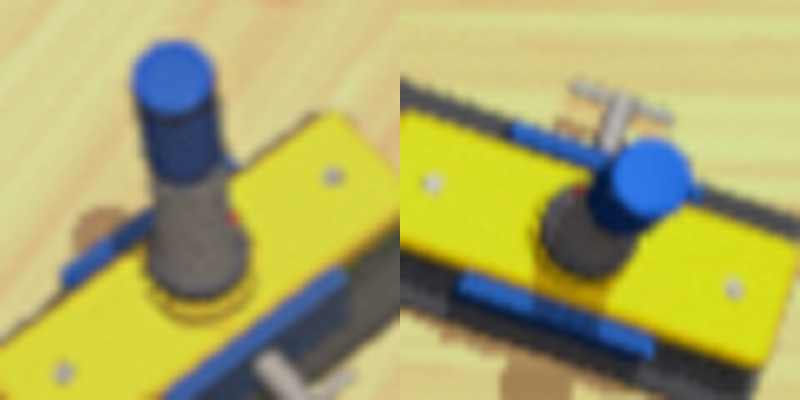

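The handle stands upright on the brush with the button out through the slot, at (233,218) and (580,192), and the robot is clear of it. Handing in.

```bash
python3 -c "
from workcell import *
print(hand_in())"
```

```text
the job is handed in; nothing more can be done
None
```

The handle is locked upright on the brush with the red button out through the slot. A gentle upward pull confirmed the lock. The gripper has let go and moved clear, and the job was handed in at about 31 s; the system gave no verdict.

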